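# Scrape the jar caps off the shovel into the scrap caddy

## Robot

A 6-joint arm with a two-finger parallel gripper is mounted at the origin on a cart in front of the work surface, level with it; the furniture and walls round the work are solid. World frame = base frame: x ahead of the robot, y to its left, z up, the work surface at z = 0. Lengths are in m, angles in rad, forces in N, time in s.
With the tool pointing down it reaches from about 0.325 to 0.775 m from the base axis. Payload 5.5 kg.
Tool frame: the origin (TCP) lies between the finger pads; the fingertips stand 8 mm ahead of it and the grasp point (between the pads) lies 11 mm behind it (tcp_to_tips is the distance from the TCP to the fingertips, in m); z points along the fingers, y is the direction in which the jaws open and shut (so a half turn about z gives the same grasp; the last joint's range is limited). The gripper opens to 88 mm and grips with 3 to 60 N. Pads are 20 mm wide; open, the fingers measure 115 mm over their backs; the gripper's body (75 mm by 178 mm) begins 61 mm behind the grasp point.
Start: joints at [-1.387, 0.091, 1.231, -0, 1.82, -0.057], TCP at [0.143, -0.583, 0.231] pointing down, gripper open.
Joint ranges: [-2.87, 2.87], [-0.86, 2.18], [0.17, 2.46], [-1.51, 4.65], [0.06, 2.69], [-2.65, 2.65]. Speed limits (rad/s): [2.57, 2.57, 3.01, 3.14, 3.14, 3.14].

## Interface

Orientations are given as a unit quaternion [w, x, y, z].
In Python, from bench import * gives the robot as it stands. Calls block until the motion is done:
- move_to(position, orientation): joint-space move of the TCP to a pose.
- move_l(position, speed=0.15, orientation=None): straight line of the TCP; orientation=None keeps the orientation; speed is the mean speed in m/s.
- movej(angles): joint-space move.
- gripper_open() and close(): open the fingers fully, or close them until they stop; the grip force is fixed at half the most.
- hold(seconds).
- inverse_kinematics(position, orientation): joint angles nearest the present ones, or None.
- state(): the state.
- get_image(name): name is "side" or "top"; returns a dict with "frame" (420x560x3 uint8, blue, green, red), "depth" (420x560 float32, m along the optical axis (not along the pixel's ray), 0 where there is no reading), "camera_matrix" (3x3 intrinsics, pixels), "view" (4x4, takes a point from world to camera coordinates). Camera axes: x right, y up, looking along -z (the intrinsics and any distortion apply to the point x, -y, -z); pixel columns grow to the right and rows downward; lengths in m; the calibration is good to about 2 mm. A picture is of the moment at which its call begins.
A pose or a line that the arm cannot do raises IKError and nothing moves.
- job_done(): hands the job in, once; it reports no verdict.
The state is a dict: "time": time; "joint_pos": joint angles; "dq": joint speeds; "joint_torque": joint torques, N m; "ee_pos": TCP position; "ee_rot": TCP orientation; "ft_force": force on the tool from outside, world axes, zero at the start; "moment": the same for the moment, N m; "finger_gap": finger opening in m.
Only numpy, scipy, OpenCV 4.12 (cv2) and the standard library are available. Lean on these libraries where they do the work, as an engineer would, in place of code of your own. Each camera call takes 0.05 s, during which the arm holds its last target. There are 200 camera calls.

## Task

The two metal jar caps lying on the flat hand shovel have to go into the scrap caddy. Open the caddy's lid until it stands upright, carry the shovel over level, gently rest the front edge of its blade on the caddy's front rim (the side away from the hinge) with both caps still on it, and tip it with the edge kept pressed lightly on that rim until both caps have slid into the caddy. Then lay the shovel down flat on the worktop, shut the caddy's lid fully, and leave the other things where they stand; do not touch the caps with the fingers.

Things in the scene. Friction and masses are not known exactly. Their poses are not given: they have to be found in the camera images.
- shovel: flat steel hand shovel, 278 mm long, 0.26 kg. Origin: underside of the blade's centre, on the worktop when it lies; x to the open front edge, z up. Blade flat, x -75 to +75 mm, 90 mm wide, 3 mm thick; rear wall 30 mm high, side walls 16 mm high back of x = +45 mm, no front wall. Starts pointing roughly at the caddy's front. Caps begin to slide at 16 to 23 degrees of tilt; 37 empties it
- shovel_grip (a point): middle of the shovel's straight wooden handle, where to grip it: 130 mm behind the blade's centre, 36 mm above its underside; axes as the shovel's. The handle is a bar 20 mm wide (y) and 20 mm high, from 73 to 203 mm behind the blade's centre, with a foot at its end so that the shovel stands level
- shovel_lip (a point): middle of the blade's open front edge, at its underside, 75 mm ahead of the blade's centre; axes as the shovel's
- cap_large: larger metal jar cap, a disc 68 mm across and 14 mm thick, 30 g, lying on the blade's front half; origin at the centre of its underside
- cap_small: smaller metal jar cap, a disc 58 mm across and 14 mm thick, 30 g, lying on the blade's rear half; origin at the centre of its underside
- caddy: fixed rectangular metal scrap caddy, 170 mm (its x) by 150 mm (its y), 120 mm high, walls and floor 5 mm, open top under a hinged lid. Origin: centre of its underside on the worktop. x points from the front rim (x = -85 mm) to the hinge side (x = +85 mm); the front looks to the robot's left, towards the shovel
- caddy_rim (a point): middle of the top of the caddy's front rim, 120 mm above the worktop; axes as the caddy's
- caddy_lid (a joint): lid angle, rad: 0 shut, grows as it opens, stop 1.9; starts ajar at 0.45 to 0.75. Stiff hinge (0.2 N m) along the caddy's y at its x = +85 mm, 120.5 mm high: the lid stays where it is left. Wooden lid 170 x 150 x 8 mm; steel knob 28 mm across, 43 mm high on its upper face, 30 mm from the free edge. Push the ajar edge back towards the hinge from the front; later push from behind and above
- lid_edge (a point): middle of the lid's free edge, at its underside, 170 mm from the hinge line
- caddy_lid_hinge (a point): middle of the lid's hinge line, at the lid's underside
- copper_mug: bystander: copper mug, 68 mm across, 72 mm high, at the back left; origin at its foot
- salt_cellar: bystander: round wooden salt cellar, 67 mm across, 60 mm high, behind the work; origin at its foot
- spice_jar: bystander: spice jar with dark cap, 41 mm across, 105 mm high, behind the work; origin at its foot
- kitchen_timer: bystander: round wind-up kitchen timer, 63 mm across, 47 mm high, at the right; origin at its foot
Things that resemble listed ones, but are neither listed nor needed, are in the scene too. Leave any blue or red look-alike of the cap_small alone.

How it is judged:
On the way, in this order (a step that is already met when the one before it is completed fails the run):
1. the caddy's lid is pushed up past 1.3 rad, the caps still on the shovel (value of joint caddy_lid above 1.3 rad and x of cap_large in the frame of shovel between -0.08 and 0.075 m and z of cap_large in the frame of shovel between -0.002 and 0.03 m and x of cap_small in the frame of shovel between -0.08 and 0.075 m and z of cap_small in the frame of shovel between -0.002 and 0.03 m), for 0.2 s.
2. the blade's front edge rests on the caddy's front rim (over 0.7 N) with both caps still on the blade (contact force between shovel and caddy above 0.7 N and x of shovel_lip in the frame of caddy between -0.088 and -0.02 m and angle between the x axis of shovel and the x axis of caddy, either way round below 0.7 rad and y of shovel_lip in the frame of caddy between -0.075 and 0.075 m and x of cap_large in the frame of shovel between -0.08 and 0.075 m and z of cap_large in the frame of shovel between -0.002 and 0.03 m and x of cap_small in the frame of shovel between -0.08 and 0.075 m and z of cap_small in the frame of shovel between -0.002 and 0.03 m), for 0.1 s.
3. both caps are in the caddy while the tipped blade is still pressed on the rim (tilt over 0.25 rad, over 0.7 N) (contact force between shovel and caddy above 0.7 N and x of shovel_lip in the frame of caddy between -0.088 and -0.02 m and angle between the x axis of shovel and the x axis of caddy, either way round below 0.7 rad and y of shovel_lip in the frame of caddy between -0.075 and 0.075 m and angle between shovel's own z axis and vertical above 0.25 rad and x of cap_large in the frame of caddy between -0.085 and 0.085 m and y of cap_large in the frame of caddy between -0.075 and 0.075 m and height (world z) of each of cap_large, cap_small below 0.1 m and x of cap_small in the frame of caddy between -0.085 and 0.085 m and y of cap_small in the frame of caddy between -0.075 and 0.075 m), for 0.1 s.
At the end, for the whole second after the job is handed in: Both jar caps lie in the caddy (below 100 mm, within its walls), its lid is shut (within 0.06 rad), the shovel lies flat on the worktop (within 6 mm and 0.06 rad), and all is at rest (x of cap_large in the frame of caddy between -0.085 and 0.085 m and y of cap_large in the frame of caddy between -0.075 and 0.075 m and height (world z) of each of cap_large, cap_small below 0.1 m and x of cap_small in the frame of caddy between -0.085 and 0.085 m and y of cap_small in the frame of caddy between -0.075 and 0.075 m and value of joint caddy_lid below 0.06 rad and height (world z) of shovel between -0.006 and 0.006 m and angle between shovel's own z axis and vertical below 0.06 rad and linear speed of each of shovel, cap_large, cap_small below 0.02 m/s); the robot touches nothing.
It fails at once if the fingers touch a jar cap (contact force between the fingers and cap_large above 0.5 N or contact force between the fingers and cap_small above 0.5 N).
It fails at once if a cap falls beside the caddy or off the shovel onto the worktop ((height (world z) of cap_large below 0.06 m and not (x of cap_large in the frame of caddy between -0.085 and 0.085 m and y of cap_large in the frame of caddy between -0.075 and 0.075 m and height (world z) of cap_large below 0.1 m) and not (x of cap_large in the frame of shovel between -0.08 and 0.075 m and z of cap_large in the frame of shovel between -0.002 and 0.03 m)) or (height (world z) of cap_small below 0.06 m and not (x of cap_small in the frame of caddy between -0.085 and 0.085 m and y of cap_small in the frame of caddy between -0.075 and 0.075 m and height (world z) of cap_small below 0.1 m) and not (x of cap_small in the frame of shovel between -0.08 and 0.075 m and z of cap_small in the frame of shovel between -0.002 and 0.03 m))).
It fails at once if the rim is pushed harder than 25 N with the shovel (contact force between shovel and caddy above 25 N).
It fails at once if a bystander (mug, salt cellar, spice jar, timer) is moved by more than 25 mm (distance of any of copper_mug, salt_cellar, spice_jar, kitchen_timer from where it was at the start of the episode above 0.025 m).
It also fails if it takes over 67 s, if anything falls off the work surface, if the arm or the gripper's body presses on something with over 40 N, if the wrist force passes 120 N, or if a joint passes its speed limit or range.

## Working session

There is one attempt and no reset: what is moved stays moved. The work goes in short steps, each a Python script; the robot and the scene stay as the last script left them, time stands still between calls to the robot, and variables do not carry over. Pictures are saved under pics/ and viewed, on a budget of 10 in all, crops included, one or two more only if the job needs it, and the job is handed in when it is done.

```bash
ls; mkdir -p pics; cat > look.py <<'E'
from bench import *
import cv2, numpy as np, sys
for n in ("top","side"):
    d=get_image(n); np.savez(f"{n}_{sys.argv[1]}.npz",**{k:d[k] for k in("frame","depth","camera_matrix","view")})
    cv2.imwrite(f"pics/{n}_{sys.argv[1]}.png",d["frame"])
    V=d["view"]; print(n,d["camera_matrix"].round(1).tolist(),"cam at",(-V[:3,:3].T@V[:3,3]).round(3), [k for k in d])
print(state())
E
python3 look.py 0
```

```text
pics
top [[443.8, 0.0, 278.5], [0.0, 443.8, 211.8], [0.0, 0.0, 1.0]] cam at [0.374 0.106 1.419] ['frame', 'depth', 'camera_matrix', 'view']
side [[383.0, 0.0, 274.1], [0.0, 383.0, 202.3], [0.0, 0.0, 1.0]] cam at [-0.008  0.457  1.022] ['frame', 'depth', 'camera_matrix', 'view']
{'time': 0.1, 'joint_pos': array([-1.38667765e+00,  9.17955948e-02,  1.23176661e+00,  2.57655964e-06,
        1.81983946e+00, -5.66853410e-02]), 'dq': array([ 0.00010364, -0.00070638, -0.0029402 ,  0.00081121, -0.00128825,
        0.00067958]), 'joint_torque': array([ 2.78933847e-03, -4.47856915e+01, -4.07570601e+01,  7.00776558e-02,
        2.84165901e-02, -1.04481289e-04]), 'ee_pos': array([ 0.14304889, -0.58242361,  0.22961212]), 'ee_rot': array([-9.02749555e-04,  9.92759986e-01,  1.20111582e-01, -5.63468009e-05]), 'ft_force': array([ 0.24019464,  0.54216715, -0.72741937]), 'moment': array([-0.01590771, -0.02698836,  0.08294165]), 'finger_gap': 0.08768071095496248}
```

View pics/top_0.png

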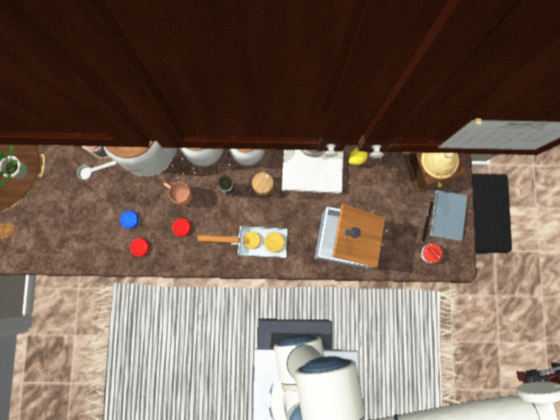

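View pics/side_0.png

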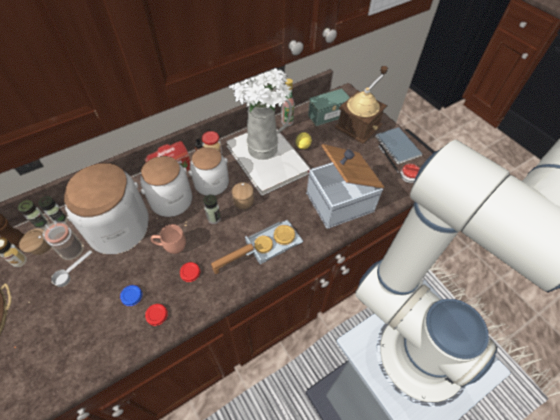

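Top view: shovel with its handle at (198–238, 239), blade at (238–287, 226–257) and caps at (252, 240) and (275, 242). The caddy is at (317–384, 205–268) with the lid ajar and its knob at about (352, 232). Both views agree on the layout.

```bash
cat > vis.py <<'E'
import cv2, numpy as np
def load(n,t):
    d=np.load(f"{n}_{t}.npz"); return d
def cloud(d):
    D=d["depth"]; K=d["camera_matrix"]; V=d["view"]
    v,u=np.mgrid[:D.shape[0],:D.shape[1]]
    c=np.stack([(u-K[0,2])/K[0,0]*D,-(v-K[1,2])/K[1,1]*D,-D],-1)
    W=(c-V[:3,3])@V[:3,:3]; W[D==0]=np.nan
    return W
def fit_rect(P):
    (c,s,a)=cv2.minAreaRect((P[:,:2]*1000).astype(np.float32)); return np.array(c)/1000,np.array(s),a
E
cat > m0.py <<'E'
from vis import *
for n in("top","side"):
    d=load(n,0);W=cloud(d);hsv=cv2.cvtColor(d["frame"],cv2.COLOR_BGR2HSV).astype(int)
    H,S,Vv=hsv[...,0],hsv[...,1],hsv[...,2]
    x,y,z=W[...,0],W[...,1],W[...,2]
    ws=(x>.3)&(x<.65)
    print(n,"table z",np.nanmedian(z[(abs(x-.45)<.1)&(abs(z)<.03)]))
    def rep(name,m):
        m=m.astype(np.uint8);k,l,st,ce=cv2.connectedComponentsWithStats(m)
        for i in range(1,k):
            if st[i,4]<40: continue
            P=W[l==i]; P=P[~np.isnan(P).any(1)]
            if len(P)<30: continue
            c,s,a=fit_rect(P); print(name,st[i,4],"px",ce[i].round(),"mean",P.mean(0).round(4),"rect",c.round(4),s.round(1),round(a,1),"z5-95",np.percentile(P[:,2],[5,50,95]).round(4))
    R=(abs(x-.42)<.2)&(y<.35)&(y>-.3)
    yel=R&(H>17)&(H<32)&(S>110)&(Vv>140); rep("yellow",yel&(z<.1))
    wood=R&(H>5)&(H<=17)&(S>110)&(Vv>80); rep("handle",wood&(y>.05)&(z<.1)&(z>.015)); rep("lid",wood&(y<.05)&(z>.09))
    grey=R&(S<60)&(Vv>110); rep("blade",grey&(y>.05)&(z<.05)); rep("caddy",grey&(y<.05)&(z<.14)&(z>.09))
    rep("anyabove",R&(y<.06)&(abs(z-.12)<.006))
    L=W[wood&(y<.05)&(z>.09)&(z<.35)]; L=L[~np.isnan(L).any(1)]
    c=L.mean(0);u,s,vt=np.linalg.svd(L-c);print("lid normal",vt[2].round(3),"c",c.round(4),"tilt",np.arccos(abs(vt[2][2])))
E
python3 m0.py
```

```text
top table z -0.0005628836719793856
yellow 223 px [252. 240.] mean [0.487  0.1765 0.0146] rect [0.4871 0.1754] [50.9 47.9] 88.7 z5-95 [0.0098 0.0146 0.0206]
yellow 306 px [274. 242.] mean [0.4811 0.1056 0.0147] rect [0.4809 0.1055] [57.7 63.5] 1.6 z5-95 [0.0096 0.0145 0.0199]
handle 258 px [217. 238.] mean [0.4866 0.2833 0.0437] rect [0.4873 0.2809] [128.2  20.3] 88.1 z5-95 [0.0379 0.0441 0.049 ]
lid 2265 px [359. 236.] mean [ 0.4906 -0.1338  0.176 ] rect [ 0.491  -0.1364] [146.2 150.6] 80.2 z5-95 [0.1317 0.1758 0.2182]
blade 934 px [260. 242.] mean [0.4809 0.1495 0.0043] rect [0.4837 0.1533] [177.4  99.3] 87.9 z5-95 [-0.0037  0.0022  0.025 ]
blade 1459 px [253. 294.] mean [ 0.2819  0.2057 -0.8549] rect [0.2892 0.2   ] [300.  138.1] 89.9 z5-95 [-0.8697 -0.8544 -0.842 ]
caddy 294 px [331. 240.] mean [ 0.4816 -0.0638  0.1124] rect [ 0.4932 -0.1148] [164.9 150.6] 80.0 z5-95 [0.0957 0.1165 0.1229]
anyabove 174 px [330. 239.] mean [ 0.4839 -0.0585  0.1189] rect [ 0.4966 -0.0996] [131.5 149.7] 80.2 z5-95 [0.1147 0.1187 0.1231]
lid normal [-0.096 -0.547  0.832] c [ 0.4906 -0.1338  0.176 ] ti
[... 446 characters left out ...]
] mean [ 0.4804 -0.1264  0.1808] rect [ 0.4878 -0.1354] [143.8 152.3] 79.5 z5-95 [0.135  0.1841 0.2192]
blade 823 px [271. 242.] mean [0.4811 0.1533 0.0064] rect [0.4804 0.1519] [179.  130.5] 87.3 z5-95 [-0.0013  0.0033  0.0278]
blade 2854 px [281. 367.] mean [ 0.3142  0.2039 -0.8571] rect [0.3171 0.2001] [299.8 194.1] 90.0 z5-95 [-0.8705 -0.8584 -0.8453]
caddy 700 px [338. 190.] mean [ 0.4759 -0.0829  0.1082] rect [ 0.4898 -0.1183] [170.4 153.6] 80.3 z5-95 [0.0921 0.1092 0.1207]
anyabove 254 px [339. 188.] mean [ 0.4749 -0.0824  0.1184] rect [ 0.4904 -0.1196] [170.7 151.2] 79.8 z5-95 [0.1146 0.1185 0.1222]
lid normal [-0.092 -0.541  0.836] c [ 0.4804 -0.1264  0.1808] tilt 0.5804119920754612
```

```bash
python3 -c "
import cv2
a=cv2.imread('pics/top_0.png')[185:290,190:400];cv2.imwrite('pics/crop0.png',cv2.resize(a,None,fx=3.8,fy=3.8,interpolation=cv2.INTER_CUBIC))"
```

```text
(no output)
```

View pics/crop0.png

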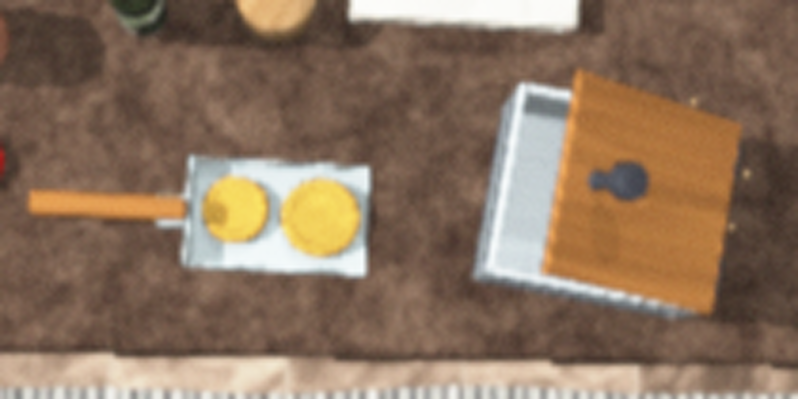

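```bash
cat > rob.py <<'E'
from bench import *
import numpy as np
from scipy.spatial.transform import Rotation as Rn
def q(yaw,pitch=0):   # tool orientation for a shovel-like frame: yaw (rad), pitch tips front down
    R=Rn.from_euler('ZY',[yaw,pitch])*Rn.from_matrix(np.diag([-1.,1,-1]))
    a=R.as_quat(); return np.array([a[3],*a[:3]])
CY=np.deg2rad(-100.); CC=np.array([.492,-.119])
def cad(x,y,z,yaw=None,C=None):
    a=CY if yaw is None else yaw; c=CC if C is None else C
    return np.array([*(c+[x*np.cos(a)-y*np.sin(a),x*np.sin(a)+y*np.cos(a)]),z])
def ft(): s=state(); print("t",round(s["time"],2),"p",s["ee_pos"].round(4),"F",s["ft_force"].round(2),"M",s["moment"].round(3),"gap",round(s["finger_gap"],4))
E
python3 - <<'E'
from rob import *
close()
p=state()["ee_pos"]
move_to([.25,-.45,.42],q(CY))
move_to(cad(-.115,0,.40),q(CY))
ft()
th=.52; pt=lambda t:cad(.085-.17*np.cos(t)-.011,0,.1205+.17*np.sin(t)-.03+.008)
move_l(cad(-.115,0,pt(th)[2]),.3)
ft()
move_l(pt(.5),.15); ft()
for t in np.linspace(.66,1.53,7): move_l(pt(t),.12); ft()
move_l(cad(-.02,0,.33),.25)
E
python3 look.py 1
```

```text
t 4.31 p [ 0.512  -0.0066  0.4   ] F [-1.07 -0.48  0.25] M [-0.033 -0.029 -0.009] gap 0.0004
t 5.18 p [ 0.5127 -0.0062  0.185 ] F [-0.23 -0.05  0.16] M [-0.032 -0.093  0.009] gap 0.0005
t 5.6 p [ 0.5057 -0.0452  0.1816] F [ 0.08  0.26 -0.74] M [-0.067 -0.003 -0.048] gap 0.0005
t 5.97 p [ 0.503  -0.0595  0.2037] F [ 0.29  0.11 -0.51] M [-0.022 -0.082 -0.002] gap 0.0006
t 6.33 p [ 0.4996 -0.0761  0.2211] F [0.01 0.34 0.45] M [-0.079 -0.092  0.029] gap 0.0002
t 6.69 p [ 0.4963 -0.0948  0.2367] F [-0.71 -1.02 -0.26] M [-0.007 -0.079  0.009] gap 0.0004
t 7.05 p [ 0.4926 -0.1155  0.2495] F [ 0.03  0.07 -0.46] M [-0.017 -0.121 -0.046] gap 0.0007
t 7.41 p [ 0.4888 -0.1376  0.2591] F [-0.66  0.24 -0.38] M [-0.101 -0.082 -0.02 ] gap 0.0005
t 7.77 p [ 0.4846 -0.161   0.2654] F [-0.83 -0.26 -0.65] M [-0.092 -0.084  0.014] gap 0.0005
t 8.12 p [ 0.4803 -0.185   0.2682] F [0.08 1.19 0.3 ] M [-0.048 -0.039 -0.025] gap 0.0003
top [[443.8, 0.0, 278.5], [0.0, 443.8, 211.8], [0.0, 0.0, 1.0]] cam at [0.374 0.106 1.419] ['frame', 'depth', 'camera_matrix', 'view']
side [[383.0, 0.0, 274.1], [0.0, 383.0, 202.3], [0.0, 0.0, 1.0]] cam at [-0.008  0.457  1.022] ['frame', 'depth', 'camera_matrix', 'view']
{'time': 8.8, 'joint_pos': array([-2.66444247e-01, -1.17768309e-01,  1.26280871e+00, -5.27279488e-04,
        1.99908415e+00, -9.12645631e-02]), 'dq': array([-0.01084604,  0.00320536,  0.00080281,  0.00273937,  0.001971  ,
        0.0038173 ]), 'joint_torque': array([ 5.57946749e-01, -3.51088178e+01, -4.01571643e+01,  9.52681946e-02,
        4.36384405e-02, -4.24342274e-03]), 'ee_pos': array([ 0.49514216, -0.1000671 ,  0.32829254]), 'ee_rot': array([-0.00090335,  0.76632179,  0.64245565, -0.00091879]), 'ft_force': array([-0.14375278,  0.79921846, -0.1350407 ]), 'moment': array([-0.01100878, -0.11566638, -0.0035064 ]), 'finger_gap': 0.0005366646283002781}
```

```bash
python3 -c "
import cv2
a=cv2.imread('pics/side_1.png')[60:300,180:500];cv2.imwrite('pics/crop1.png',cv2.resize(a,None,fx=2.4,fy=2.4,interpolation=cv2.INTER_CUBIC))"
```

```text
(no output)
```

View pics/crop1.png

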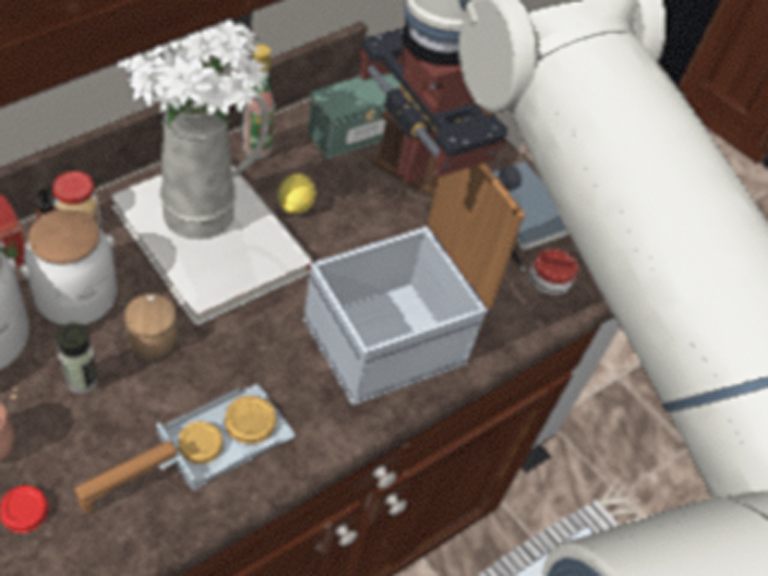

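Lid stands upright at crop (475, 235), the caddy is open, and both caps are still on the shovel. Next is the shovel grip, after refining the caddy rim.

```bash
cat > m1.py <<'E'
from vis import *
for n,t in(("top",0),("side",0),("side",1),("top",1)):
    d=load(n,t);W=cloud(d);x,y,z=[W[...,i] for i in range(3)]
    hsv=cv2.cvtColor(d["frame"],cv2.COLOR_BGR2HSV).astype(int)
    m=(hsv[...,1]<70)&(abs(z-.12)<.006)&(x>.38)&(x<.6)&(y>-.23)&(y<0)
    P=W[m]; c,s,a=fit_rect(P); print(n,t,m.sum(),c.round(4),s,a)
    f=np.array([.1736,.985]); e=P[(P[:,:2]-[.492,-.119])@f>.07]   # near the front rim
    g=(e[:,:2]-[.492,-.119])@f; print("  front rim along-caddy-x",np.percentile(g,[5,50,95]).round(4),"z",e[:,2].mean().round(4))
E
python3 m1.py
python3 - <<'E'
from rob import *
SY=np.deg2rad(-91.7)
gx,gy=.4847,.266
move_l(cad(-.12,0,.33),.35)
gripper_open()
move_to([gx,gy,.16],q(SY))
move_l([gx,gy,.025],.15); ft()
close(); hold(.3); ft()
move_l([gx,gy,.19],.08); hold(.3); ft()
E
python3 look.py 2 | tail -0
python3 -c "
import cv2
a=cv2.imread('pics/side_2.png')[100:340,150:470];cv2.imwrite('pics/crop2.png',cv2.resize(a,None,fx=2.4,fy=2.4,interpolation=cv2.INTER_CUBIC))"
```

```text
top 0 178 [ 0.4956 -0.1054] [143.11224365 149.66098022] 80.2097396850586
  front rim along-caddy-x [0.0753 0.0827 0.0853] z 0.1188
side 0 254 [ 0.4904 -0.1196] [170.66378784 151.22550964] 79.81075286865234
  front rim along-caddy-x [0.0729 0.0819 0.0842] z 0.1186
side 1 410 [ 0.4907 -0.1205] [172.94450378 154.31057739] 79.55348205566406
  front rim along-caddy-x [0.0728 0.082  0.0841] z 0.1183
top 1 240 [ 0.4936 -0.1191] [170.97029114 150.18669128] 79.92923736572266
  front rim along-caddy-x [0.0768 0.0827 0.0853] z 0.1187
t 12.87 p [0.4855 0.2662 0.0263] F [0.5  0.33 0.31] M [-0.062 -0.045  0.039] gap 0.0876
t 14.22 p [0.4847 0.266  0.025 ] F [ 0.25 -0.18 -0.26] M [-0.023 -0.179  0.083] gap 0.0199
t 16.73 p [0.4847 0.266  0.1899] F [-0.53 -0.7  -4.02] M [ 0.16  -0.111  0.017] gap 0.02Exception ignored on flushing sys.stdout:
BrokenPipeError: [Errno 32] Broken pipe
```

View pics/crop2.png

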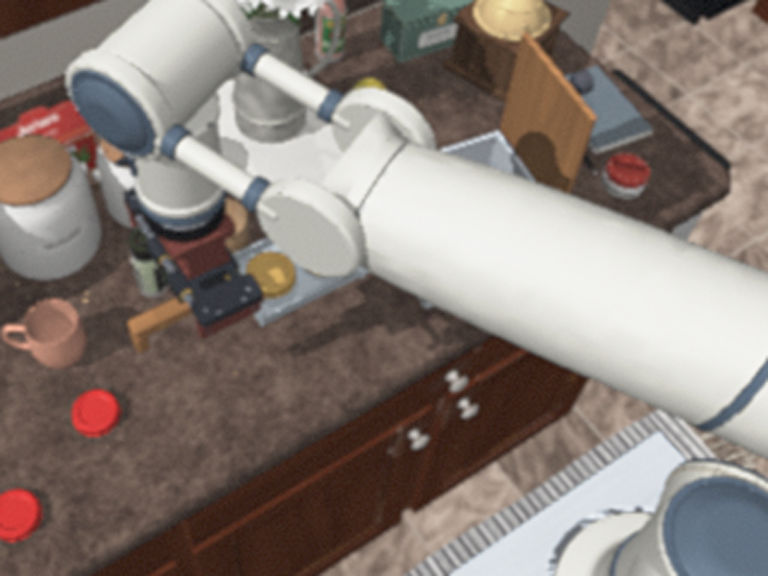

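Shovel lifted with the caps on it (crop: rear cap at (270, 272)); the arm hides the front of the blade in this view. Now checking pitch and lip position from the depth data.

```bash
cat > m2.py <<'E'
from vis import *; import sys
for n in("top","side"):
    d=load(n,sys.argv[1]);W=cloud(d);x,y,z=[W[...,i] for i in range(3)]
    hsv=cv2.cvtColor(d["frame"],cv2.COLOR_BGR2HSV).astype(int);H,S,V=[hsv[...,i] for i in range(3)]
    z0,z1=float(sys.argv[2]),float(sys.argv[3])
    R=(x>.35)&(x<.65)&(y<.36)&(y>-.0)&(z>z0)&(z<z1)
    for nm,m in(("yellow",(H>17)&(H<32)&(S>110)),("grey",(S<70)&(V>90)),("wood",(H>5)&(H<17)&(S>110))):
        k,l,st,ce=cv2.connectedComponentsWithStats((R&m).astype(np.uint8))
        for i in range(1,k):
            if st[i,4]<40: continue
            P=W[l==i]; c,s,a=fit_rect(P); A=np.c_[P[:,:2]-c,np.ones(len(P))]; f=np.linalg.lstsq(A,P[:,2],rcond=None)[0]
            print(n,nm,st[i,4],"c",c.round(4),s.round(1),round(a,1),"y",np.percentile(P[:,1],[1,99]).round(3),"zmed",np.median(P[:,2]).round(4),"slope",f[:2].round(3))
E
python3 m2.py 2 .12 .2
```

```text
top yellow 283 c [0.4842 0.1758] [50.2 50.6] 2.2 y [0.151 0.201] zmed 0.1795 slope [0.032 0.013]
top yellow 402 c [0.4809 0.1057] [59.  61.7] 0.8 y [0.078 0.136] zmed 0.1791 slope [-0.001  0.001]
top grey 885 c [0.4816 0.1416] [149.1  90.2] 88.8 y [0.068 0.214] zmed 0.1675 slope [0.022 0.033]
side yellow 241 c [0.483  0.1744] [52.3 43.7] 1.1 y [0.154 0.196] zmed 0.1797 slope [ 0.012 -0.008]
side grey 101 c [0.5143 0.1746] [52.6 24.6] 86.0 y [0.149 0.201] zmed 0.1699 slope [ 0.359 -0.006]
side grey 399 c [0.461  0.1479] [137.5  56.6] 88.0 y [0.083 0.216] zmed 0.1682 slope [-0.165  0.033]
```

```bash
python3 -c "
import cv2
a=cv2.imread('pics/top_2.png')[170:300,180:400];cv2.imwrite('pics/crop2t.png',cv2.resize(a,None,fx=3.4,fy=3.4,interpolation=cv2.INTER_CUBIC))"
```

```text
(no output)
```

View pics/crop2t.png

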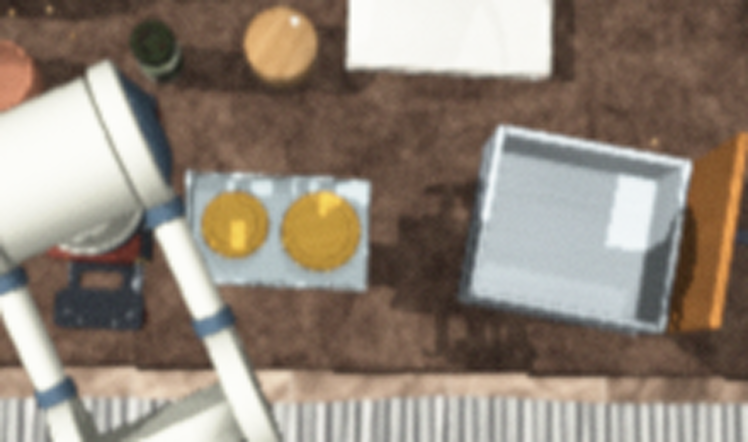

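Shovel held level (slopes ≈ 0, blade 149×90 mm, top at 0.1675 m against 0.168 expected), and the caddy is wide open. Now carry it to the rim and touch down with force feedback.

```bash
cat > tip.py <<'E'
from rob import *
import rob
rob.CC[:]=[.492,-.1195]
G=np.array([-.1244,0,.025])           # TCP in shovel frame
PIV=(-.080,.120); L=.012              # rim inner edge (caddy x, z), blade beyond it
def tcp(pitch,dz=0,L=L):              # underside point at x=75mm-L sits on the pivot
    v=Rn.from_euler('Y',pitch).apply(G-[.075-L,0,0])
    return cad(PIV[0]+v[0],v[1],PIV[1]+v[2]+dz)
def fz(n=8):
    a=[]
    for _ in range(n): hold(.02); s=state(); a.append(np.r_[s["ft_force"],s["moment"]])
    return np.mean(a,0)
E
python3 - <<'E'
from tip import *
for p in(0,.3,.5,.72):print(p,tcp(p,.0).round(3),inverse_kinematics(tcp(p),q(CY,p)))
move_l(tcp(0,.045),.12,q(CY)); move_l(tcp(0,.012),.06)
hold(.3); f0=fz(15); print("base",f0.round(3)); np.save("f0.npy",f0)
dz=.012
while dz>-.006:
    dz-=.001; move_l(tcp(0,dz),.02); f=fz(6); print(round(dz,4),(f-f0).round(2))
    if f[2]-f0[2]>2.2: break
hold(.2); np.save("dz.npy",dz); ft()
E
python3 look.py 3 >/dev/null; python3 m2.py 3 .09 .2
```

```text
0 [0.538 0.144 0.145] [ 2.00000342e-01 -2.39070720e-02  1.49946310e+00 -4.44089210e-16
  1.66603663e+00  3.74533267e-01]
0.3 [0.536 0.128 0.199] [-0.00969535 -0.13180155  1.53293526  0.29779279  1.68455364  0.2072205 ]
0.5 [0.532 0.109 0.232] [-0.16943826 -0.16540396  1.55271915  0.50692993  1.729174    0.09316782]
0.72 [0.527 0.082 0.262] [-0.34586667 -0.16149274  1.57101977  0.73138731  1.80460318 -0.02121787]
base [-0.     0.08  -3.758  0.136 -0.101  0.012]
0.011 [-0.33 -0.22  0.23 -0.01  0.01 -0.02]
0.01 [-0.15 -0.08  0.01 -0.   -0.   -0.02]
0.009 [-0.37  0.06  0.01 -0.02 -0.   -0.01]
0.008 [-0.23 -0.04  0.14  0.03  0.01  0.  ]
0.007 [-0.04 -0.22 -0.08  0.01  0.   -0.01]
0.006 [ 0.35 -0.57 -0.07  0.01 -0.03  0.01]
0.005 [ 0.01  0.16  0.37 -0.01  0.02  0.  ]
0.004 [ 0.25  0.39 -0.05 -0.02 -0.03 -0.02]
0.003 [-0.3  -0.4   0.14 -0.01  0.   -0.  ]
0.002 [ 0.02 -0.27  0.2  -0.    0.   -0.02]
0.001 [ 0.18 -0.18 -0.11  0.    0.01 -0.03]
-0.0 [ 0.23 -0.35  0.61 -0.11  0.03  0.  ]
-0.001 [ 0.33  0.7   2.11 -0.26  0.07 -0.01]
-0.002 [ 1.35  0.79  2.95 -0.35 -0.07  0.15]
t 24.44 p [0.5385 0
[... 153 characters left out ...]
[0.039 0.014]
top yellow 84 c [0.5115 0.0088] [53.1 15.7] 0.6 y [0.001 0.017] zmed 0.1346 slope [0.025 0.205]
top grey 370 c [0.5191 0.0316] [101.9  62.5] 0.4 y [0.001 0.063] zmed 0.1219 slope [0.009 0.002]
top grey 110 c [0.5057 0.0935] [54. 27.] 17.7 y [0.079 0.112] zmed 0.1238 slope [0.083 1.155]
side yellow 187 c [0.5217 0.0523] [40.2 51.9] 74.7 y [0.033 0.075] zmed 0.1339 slope [ 0.003 -0.022]
side yellow 52 c [0.499  0.0088] [33.1 16.9] 1.2 y [0.    0.017] zmed 0.1346 slope [-0.044 -0.006]
side grey 409 c [0.5185 0.044 ] [103.8  92. ] 80.0 y [0.002 0.101] zmed 0.1229 slope [-0.012  0.045]
side wood 205 c [0.5424 0.1882] [65.8 20.3] 79.8 y [0.158 0.221] zmed 0.1607 slope [ 0.477 -0.292]
```

```bash
python3 - <<'E'
from tip import *
f0=np.load("f0.npy"); dz=float(np.load("dz.npy"))
for p in np.arange(.06,.70,.06).tolist()+[.70]:
    move_l(tcp(p,dz),.07,q(CY,p)); f=fz(5); d=f[2]-f0[2]
    dz+=np.clip((d-3.2)/1500,-.0015,.0015); print(round(p,2),(f-f0).round(2),"dz",round(dz,4))
for _ in range(3):
    move_l(tcp(p,dz),.05,q(CY,p)); f=fz(6); d=f[2]-f0[2]; dz+=np.clip((d-3.5)/1500,-.001,.001); print((f-f0).round(2),round(dz,4))
hold(.3); np.save("dz.npy",dz); ft()
E
python3 look.py 4 >/dev/null
python3 -c "
import cv2,numpy as np
a=cv2.imread('pics/side_4.png')[100:300,200:440];b=cv2.imread('pics/top_4.png')[170:290,240:400]
f=lambda i,s:cv2.resize(i,s,interpolation=cv2.INTER_CUBIC)
cv2.imwrite('pics/crop4.png',np.hstack([f(a,(400,333)),f(b,(400,333))]))"
```

```text
0.06 [ 0.18 -0.47 -0.06 -0.14  0.02 -0.  ] dz -0.0035
0.12 [-0.28 -0.22  0.05 -0.11  0.04  0.  ] dz -0.005
0.18 [-0.01  0.04  0.29 -0.21  0.03 -0.  ] dz -0.0065
0.24 [ 0.   -0.04  0.32 -0.3   0.06 -0.01] dz -0.008
0.3 [ 0.32 -0.2   0.52 -0.43  0.07 -0.01] dz -0.0095
0.36 [-0.3  -0.71  0.29 -0.6   0.08  0.02] dz -0.011
0.42 [-0.08 -0.68  0.26 -0.71  0.09 -0.01] dz -0.0125
0.48 [-0.02 -1.25  1.41 -0.85  0.11  0.03] dz -0.0137
0.54 [-0.05 -0.89  0.91 -0.85  0.12  0.01] dz -0.0152
0.6 [ 0.21 -1.46  1.85 -0.99  0.14 -0.02] dz -0.0161
0.66 [-0.06 -1.46  1.59 -1.04  0.18  0.02] dz -0.0172
0.7 [-0.13 -1.58  1.74 -1.11  0.17  0.01] dz -0.0181
[ 0.12 -0.94  3.15 -0.88  0.14 -0.  ] -0.0184
[-0.03 -0.77  3.92 -0.86  0.15  0.  ] -0.0181
[ 0.22 -0.78  3.   -0.95  0.13 -0.01] -0.0184
t 30.39 p [0.528  0.0845 0.2417] F [ 0.3  -1.48 -1.8 ] M [-0.884  0.051  0.039] gap 0.0199
```

View pics/crop4.png

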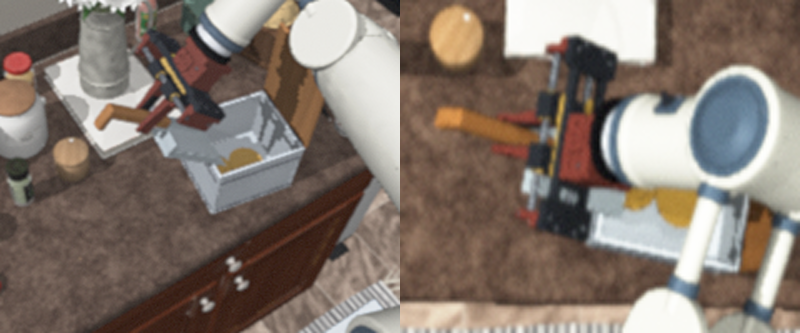

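Blade tipped over the rim, and yellow appears in the caddy (left panel (243, 158), right panel (640–680, 203)). I need the heights to tell whether both caps are in.

```bash
cat > m4.py <<'E'
from vis import *; import sys
for n in("top","side"):
    d=load(n,sys.argv[1]);W=cloud(d);x,y,z=[W[...,i] for i in range(3)]
    hsv=cv2.cvtColor(d["frame"],cv2.COLOR_BGR2HSV).astype(int);H,S,V=[hsv[...,i] for i in range(3)]
    R=(x>.4)&(x<.62)&(y<.2)&(y>-.25)
    k,l,st,ce=cv2.connectedComponentsWithStats((R&(H>17)&(H<32)&(S>110)).astype(np.uint8))
    for i in range(1,k):
        if st[i,4]<15: continue
        P=W[l==i]; print(n,st[i,4],ce[i].round(),"min",P.min(0).round(3),"med",np.median(P,0).round(3),"max",P.max(0).round(3))
        m=cv2.inRange(P[:,2],-.01,.2) 
    # blade: grey points on front-handle side
    m=R&(S<70)&(V>90)&(z>.126)&(z<.28)&(y<.06); P=W[m]
    if len(P)>30:
        c=np.median(P,0); Q=P[np.abs(P-c).max(1)<.08]; u,s,vt=np.linalg.svd(Q-Q.mean(0),full_matrices=False); print("  grey above rim",len(Q),Q.min(0).round(3),Q.max(0).round(3),"normal",vt[2].round(3),"resid",(s/len(Q)**.5).round(4))
E
python3 m4.py 4; python3 -c "
import cv2
a=cv2.imread('pics/side_4.png')[155:245,275:405];cv2.imwrite('pics/crop4b.png',cv2.resize(a,None,fx=5.5,fy=5.5,interpolation=cv2.INTER_CUBIC))"
```

```text
top 30 [304. 209.] min [0.523 0.03  0.307] med [0.54  0.033 0.328] max [0.553 0.038 0.338]
top 16 [316. 208.] min [ 0.541 -0.002  0.306] med [0.547 0.002 0.311] max [0.552 0.006 0.315]
top 18 [300. 227.] min [0.483 0.037 0.318] med [0.496 0.042 0.328] max [0.51  0.044 0.336]
top 233 [346. 243.] min [ 0.457 -0.161  0.009] med [ 0.483 -0.126  0.02 ] max [ 0.498 -0.071  0.034]
  grey above rim 124 [ 0.434 -0.038  0.126] [0.544 0.059 0.242] normal [-0.096 -0.673  0.734] resid [0.0458 0.018  0.0088]
side 62 [303. 144.] min [0.479 0.005 0.29 ] med [0.527 0.033 0.329] max [0.587 0.042 0.334]
side 161 [344. 195.] min [ 0.477 -0.174  0.012] med [ 0.494 -0.14   0.019] max [ 0.517 -0.085  0.032]
  grey above rim 567 [ 0.457 -0.042  0.126] [0.563 0.06  0.232] normal [ 0.087  0.68  -0.728] resid [0.0419 0.0259 0.0068]
```

View pics/crop4b.png

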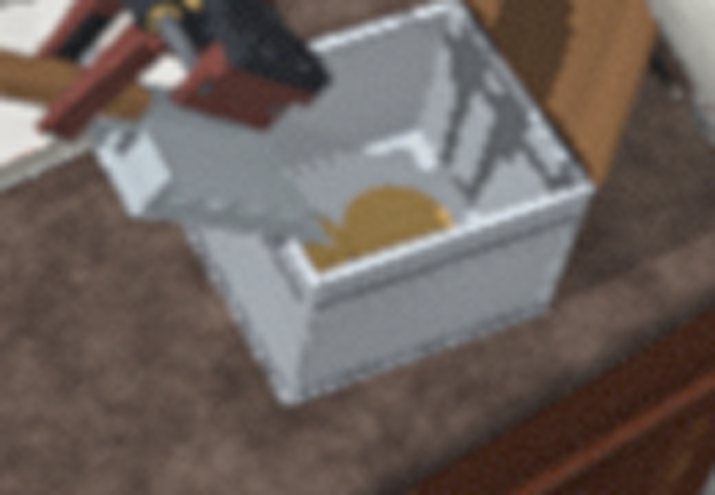

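Both caps lie on the caddy floor (z ≈ 0.02 m, inside the walls) and the blade is empty. I'll press slightly more to be sure of step 3, then back off and level the shovel over its old place.

```bash
python3 - <<'E'
from tip import *
f0=np.load("f0.npy"); dz=float(np.load("dz.npy"))
move_l(tcp(.7,dz-.0015),.03,q(CY,.7)); hold(.25); print((fz(8)-f0).round(2))
p=state()["ee_pos"]; u=np.array([-np.cos(CY),-np.sin(CY),0])
move_l(p+.03*u+[0,0,.05],.15)
SY=np.deg2rad(-91.7)
move_l([.50,.20,.24],.2,q(CY,.3))
move_l([.4847,.266,.16],.2,q(SY,0)); hold(.2); ft()
E
python3 look.py 5 >/dev/null; python3 m2.py 5 .09 .2
```

```text
[ 0.25 -1.05  2.56 -0.96  0.11 -0.01]
t 33.22 p [0.4858 0.2647 0.1617] F [-0.94 -0.61 -2.86] M [ 0.124 -0.062 -0.035] gap 0.02
top grey 1600 c [0.4815 0.139 ] [152.   90.2] 88.1 y [0.065 0.211] zmed 0.1491 slope [ 0.016 -0.057]
side grey 677 c [0.4796 0.1642] [101.4  92.8] 87.8 y [0.127 0.213] zmed 0.1466 slope [-0.03  -0.036]
side wood 213 c [0.4837 0.3119] [60.1 20.4] 89.3 y [0.283 0.341] zmed 0.1762 slope [ 0.578 -0.236]
```

```bash
python3 - <<'E'
from tip import *
SY=np.deg2rad(-91.7)
move_l([.4847,.266,.06],.15,q(SY,.09)); b=fz(8)
z=.034
while z>=.022:
    move_l([.4847,.266,z],.04,q(SY,.09)); f=fz(4); print(z,(f-b)[2].round(2))
    if f[2]-b[2]>1.5: break
    z-=.003
gripper_open(); hold(.2)
move_l([.4847,.266,.20],.2,q(SY,.0)); ft()
close()
move_to(cad(-.02,-.05,.42),q(CY))
move_to(cad(.155,-.05,.42),q(CY)); ft()
E
python3 look.py 6 >/dev/null; python3 m2.py 6 -.01 .06
python3 -c "
import cv2,numpy as np
a=cv2.imread('pics/side_6.png')[60:340,130:480];b=cv2.imread('pics/top_6.png')[170:310,180:460]
f=lambda i,s:cv2.resize(i,s,interpolation=cv2.INTER_CUBIC)
cv2.imwrite('pics/crop6.png',np.hstack([f(a,(400,320)),f(b,(400,200)) if 0 else cv2.copyMakeBorder(f(b,(400,200)),0,120,0,0,0)]))"
```

```text
0.034 -0.56
0.031000000000000003 -0.12
0.028000000000000004 -0.32
0.025000000000000005 1.45
0.022000000000000006 16.41
t 38.77 p [0.4843 0.2657 0.1984] F [ 0.45  0.2  -0.22] M [-0.076 -0.081 -0.045] gap 0.0878
t 42.4 p [ 0.4163 -0.2626  0.4198] F [-0.07  0.36 -0.03] M [-0.015 -0.091 -0.032] gap 0.0004
top grey 1553 c [0.4813 0.1522] [179.9 100.1] 88.4 y [0.064 0.227] zmed 0.0022 slope [0.005 0.033]
top wood 86 c [0.6407 0.1467] [57.2 17.6] 89.8 y [0.118 0.175] zmed 0.0508 slope [0.629 0.149]
top wood 318 c [0.4866 0.2843] [135.7  27. ] 88.4 y [0.217 0.351] zmed 0.0432 slope [ 0.276 -0.121]
side grey 5652 c [0.5081 0.1799] [282.8 359.8] 0.0 y [0.006 0.354] zmed 0.0 slope [0.001 0.005]
side grey 849 c [0.4221 0.3107] [ 98.9 107. ] 89.3 y [0.27  0.359] zmed -0.0007 slope [-0.004  0.002]
side wood 335 c [0.4936 0.2792] [124.8  45. ] 87.2 y [0.22  0.342] zmed 0.0442 slope [-0.357 -0.069]
```

View pics/crop6.png

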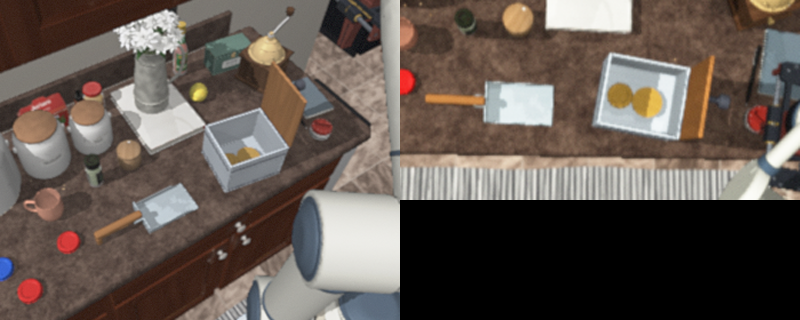

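Shovel flat on the worktop, both caps in the caddy (right panel (620, 96) and (648, 102)), and the lid is still upright. Closing it from behind, beside the knob.

```bash
python3 - <<'E'
from tip import *
r=.13
pt=lambda t:cad(.085-r*np.cos(t)+.008*np.sin(t)+.010,-.05,.1205+r*np.sin(t)+.008*np.cos(t)+.008)
b=fz(8)
z=pt(1.6)[2]
move_l(cad(.155,-.05,z),.25)
move_l(pt(1.7),.12); print((fz(3)-b).round(2))
for t in np.linspace(1.5,.06,10): move_l(pt(t),.15); print(round(t,2),(fz(2)-b).round(2)[:3])
t=.03
p0=pt(0)
for dz in(.003,.001,-.001,-.003,-.005):
    move_l(p0+[0,0,dz],.03); f=fz(5)-b; print(dz,f.round(2)[:3])
    if f[2]>5: break
move_l(p0+[0,0,.15],.25)
move_to([.25,-.45,.40],q(CY)); ft()
E
python3 look.py 7 >/dev/null; python3 - <<'E'
from vis import *
for n in("top","side"):
    d=load(n,7);W=cloud(d);x,y,z=[W[...,i] for i in range(3)]
    hsv=cv2.cvtColor(d["frame"],cv2.COLOR_BGR2HSV).astype(int);H,S,V=[hsv[...,i] for i in range(3)]
    P=W[(H>5)&(H<=17)&(S>110)&(V>80)&(x>.39)&(x<.6)&(y<.0)&(y>-.25)&(z>.08)&(z<.3)]
    c,s,a=fit_rect(P);u,e,vt=np.linalg.svd(P-P.mean(0),full_matrices=False);print(n,len(P),c,s,a,"z",np.percentile(P[:,2],[2,50,98]).round(4),"n",vt[2].round(3))
import cv2
a=cv2.imread('pics/side_7.png'); cv2.imwrite('pics/side_7c.png',a)
E
python3 m2.py 7 -.01 .06
```

```text
[ 0.61 -0.54 -0.   -0.02 -0.02  0.03]
1.5 [-0.22 -0.38 -0.36]
1.34 [-0.35 -0.31  0.3 ]
1.18 [-0.47 -0.39  0.56]
1.02 [ 0.46 -0.33 -0.04]
0.86 [-0.21 -1.03 -0.31]
0.7 [-0.21 -0.43  0.04]
0.54 [ 0.1  -0.7  -0.13]
0.38 [-0.36 -0.4  -0.01]
0.22 [-0.08 -0.24  0.22]
0.06 [-0.08 -0.77  0.81]
0.003 [ 0.04 -0.37  0.08]
0.001 [-0.16 -0.72 -0.08]
-0.001 [-2.29  0.34  5.7 ]
t 50.62 p [ 0.2507 -0.4495  0.3997] F [ 0.34 -0.95  0.5 ] M [-0.056 -0.044  0.018] gap 0.0003
top 2877 [ 0.49364987 -0.12008382] [171.47671509 150.82157898] 80.02928924560547 z [0.1217 0.1277 0.1331] n [-0.004 -0.003  1.   ]
side 2022 [ 0.49179327 -0.11974278] [171.82907104 150.77581787] 80.19358825683594 z [0.1245 0.1279 0.1316] n [-0.001  0.    -1.   ]
top grey 1567 c [0.481  0.1514] [178.9 100.3] 88.3 y [0.064 0.228] zmed 0.002 slope [0.01  0.035]
top wood 55 c [0.6407 0.1468] [57.3 17.9] 89.7 y [0.118 0.175] zmed 0.0396 slope [0.475 0.12 ]
top wood 311 c [0.4869 0.2845] [136.6  26.7] 88.7 y [0.217 0.352] zmed 0.0433 slope [ 0.321 -0.111]
side grey 7271 c [0.5083 0.1799] [283.2 360. ] 0.1 y [0.005 0.357] zmed -0.0001 slope [0.004 0.001]
side wood 341 c [0.4933 0.2791] [124.9  44.4] 87.0 y [0.219 0.342] zmed 0.0438 slope [-0.408 -0.067]
```

View pics/side_7.png

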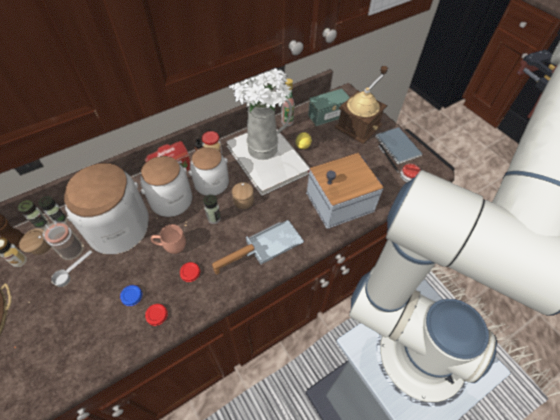

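The lid is shut (horizontal, top at 0.128 m, as it should be), with its knob at (331, 177). The empty shovel lies flat at (265, 243), and the bystanders look unmoved.

```bash
python3 -c "
from bench import *
hold(.3); print(state()['time']); print(job_done())"
```

```text
51.025
the job is handed in; nothing more can be done
None
```

The job is done and handed in at 51.0 s of the 67 s allowed. The interface gave no verdict. Both caps were tipped into the caddy, the shovel was laid flat at its old place, and the lid was shut. I viewed 8 pictures.

**Last checks:**
- **Lid:** level, with its top at 0.128 m in both views, the height expected for shut.
- **Shovel:** blade within about 2 mm of worktop height in the top view, with no measurable tilt.
- **Caps:** both seen inside the caddy before the lid was closed, with tops at about 0.02 m.
- **Bystanders:** look unmoved in the last picture. I did not measure them.

**What did not go to plan:**
- **Shovel slipped in the grip:** it turned by about 0.09 rad while tipping. I corrected for this when laying it down. From the geometry, the real tilt was about 0.62 rad and the blade's front edge reached about 26 mm past the rim. A rough plane fit to the blade gave 0.75 rad instead.
- **Press on the rim was uneven:** early in the tipping the measured force fell to about zero within noise. It read about 2 to 3 N at the end, with the caps already in the caddy.
- **Laying the shovel down:** the last 3 mm of lowering pressed it onto the worktop with about 16 N, more than I intended.

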